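# Load the plain cartridge from the packed rack into the instrument

### The job

Four white reagent cartridges stand packed side by side in the aluminium rack; take the one that has no filler cap. Tip it out of the row by its top until it leans on the rack's front rail, lift it out, lay it on the bench on one of its long narrow edges and let go, then take it again and set it down, long edge down, onto the floor of the dock's open lane (the other lane is covered). Leave the capped cartridges standing in the rack, do not move the bottle, box or beaker, and let go at the end.

Things in the scene. Friction and masses are not known exactly. Their poses are not given: they have to be found in the camera images.
- cartridge_mid (a point): Plain white plastic cartridge, a full box, no cap, no cut corner: 92 mm deep (x), 40 thick (y), 150 tall (z), 0.25 to 0.5 kg, loose, in any place of the row, 2 mm from its neighbours. Point at its centre, 75 mm above its foot; z to its top end, x to its back, y across. Long narrow edges: the -x and +x faces. Tipped to the rack's -x it pivots on its lower front edge, balances at about 32 degrees.
- capped_a_mid (a point): White plastic cartridge like the plain one (92 x 40 x 150 mm, about 0.35 kg, loose) but with its top front corner cut away (34 mm back, 28 mm down) and a black round filler cap (26 mm wide, 20 mm tall) standing in the cut-away. Point at its centre, 75 mm above its foot; x depth (front is -x), y thickness, z up.
- capped_b_mid (a point): White plastic cartridge like the plain one (92 x 40 x 150 mm, about 0.35 kg, loose) but with its top front corner cut away (34 mm back, 28 mm down) and a black round filler cap (26 mm wide, 20 mm tall) standing in the cut-away. Point at its centre, 75 mm above its foot; x depth (front is -x), y thickness, z up.
- capped_c_mid (a point): White plastic cartridge like the plain one (92 x 40 x 150 mm, about 0.35 kg, loose) but with its top front corner cut away (34 mm back, 28 mm down) and a black round filler cap (26 mm wide, 20 mm tall) standing in the cut-away. Point at its centre, 75 mm above its foot; x depth (front is -x), y thickness, z up.
- rack: Fixed aluminium rack; origin on the bench under the row's centre; front -x, row along y. Base 8 mm thick, x -134 to 66, y +-98 mm. Cartridges stand on it at y = 63, 21, -21, -63, from x = -46 (behind a 4 mm lip) to 46 mm, tops at z = 158. Rear wall x 50 to 56, only 50 mm high: their upper backs are open. End cheeks at y = +-92: 75 mm high beside the row, 60 before it.
- rack_rail (a point): Middle of the rack's front rail, a fixed steel bar 16 mm thick, 184 mm long along y, at x = -121, z = 50 mm of the rack. A cartridge tipped beyond balance falls on by itself and stays leaning on it at about 56 degrees from upright, its foot on the base, its upper half out in front of the row. Axes as the rack.
- dock: Fixed dock of the instrument, origin on the bench. Grey base 214 x 150 x 10 mm (x -60 to +154, y +-75 mm) that carries two lane modules side by side, centred at x = 45, y = +35 and -35 mm, and a white console 80 mm high at x = 140 to 154 mm.
- lane_open_floor (a point): The open lane of the dock: a grey trough, outside 180 x 64 mm, inside 160 mm (x) by 48 mm (y), walls 45 mm above its floor. Point at the centre of its floor, 15 mm above the bench; x along the lane, y across it, z up. It is the left or the right lane.
- lane_covered_floor (a point): The other lane, the same size, closed by a cover with a low ridge (its top 55 mm above this point's floor level at most). Nothing goes here.
- bottle: Brown bottle, 60 mm wide, 125 mm tall, loose, stands on the bench between or behind rack and dock; origin at the centre of its foot.
- tip_box: Blue box with a clear lid, 100 x 70 mm (x, y), 60 mm high, loose, at the edge of the work; origin at the centre of its foot.
- beaker: Clear beaker, 72 mm wide, 90 mm tall, loose, at the edge of the work; origin at the centre of its foot.
Mind the look-alikes: they are no part of the job. What is shaped like the part that bears cartridge_mid but green or purple is not meant.

How it is judged:
By the outcome, as a careful person would: the job done as asked, in the order asked, and still so for the second after the job is handed in, with the robot touching nothing.
It also fails if it takes over 72 s, if anything falls off the work surface, if the arm or the gripper's body presses on something with over 40 N, if the wrist force passes 120 N, or if a joint passes its speed limit or range.

### The arm

A 6-joint arm with a two-finger parallel gripper is mounted at the origin on the work surface. World frame = base frame: x ahead of the robot, y to its left, z up, the work surface at z = 0. Lengths are in mm, angles in rad, forces in N, time in s.
With the tool pointing down it reaches from about 375 to 975 mm from the base axis. Payload 3.8 kg.
Tool frame: the origin (TCP) lies at the centre of the arm's flange, where the gripper is bolted on; the fingertips stand 173 mm ahead of it and the grasp point (between the pads) lies 155 mm ahead of it (robot.grip_depth is the z of the grasp point in the tool frame, in mm); z points along the fingers, y is the direction in which the jaws open and shut (so a half turn about z gives the same grasp; the last joint's range is limited). The gripper opens to 85 mm and grips with 20 to 120 N. Pads are 22 mm wide; open, the fingers measure 114 mm over their backs; the gripper's body (76 mm by 85 mm) begins 54 mm behind the grasp point. The pads swing forward as they close: fully open they stand 13 mm farther back than shut.
Start: joints at [1.259, 0.264, 1.604, -0, 1.274, -0.037], TCP at [183.162, 649.67, 404.68] pointing down, gripper open.
Joint ranges: [-2.63, 2.63], [-0.94, 2.18], [0.31, 2.57], [-1.31, 4.45], [0, 2.66], [-2.55, 2.55]. Speed limits (rad/s): [2.57, 2.57, 3.14, 3.14, 3.14, 3.14].

### API

Orientations are given as a rotation vector (axis times angle).
In Python, from cell import robot gives the robot as it stands.
- The arm moves only by the tool arm_command, never from a script. Its argument "increments" is a list of rows, each an object of numbers: "tx", "ty", "tz": the shift along the tool's x, y, z in mm; "turn": the turn about the tool's z in degrees. In form: [{"tx": .., "ty": .., "tz": .., "turn": ..}, ...]. A call has 1 to 20 rows; each row is the pose to reach, as a shift and turn from the pose commanded when the call began, along the tool's axes at that moment; what a row does not reach only later rows make up. A row lasts 1/10 s, in which the tool goes at most 50 mm and 8.59 degrees, less where a joint would pass 70% of its speed; a pose out of reach is approached as far as the arm can. A call with a gripper value outside its range is refused whole. "jaw" is the opening, from -1 (shut) to 1 (fully open), set as the call begins (left out, the last holds). The fingers move at their own pace and stop on an object; "squeeze" is the grip in N (left out, the last holds). Time passes only in rows, so rows that repeat a pose let the fingers close. It gives the time, the measured TCP pose, the force and the opening at its end, in the units of the state.
- robot.state(): the state, without advancing time (a new reading comes with each control period).
- robot.snapshot(name): name is "scene" or "top" or "wrist"; returns a dict with "color" (400x640x3 uint8, red, green, blue), "fovy" (degrees; the focal length in pixels is half the picture's height over the tangent of half this angle, whatever the lens; pixels are square), "cx", "cy" (the principal point, pixels), "eye" and "rotation" of the camera in the world. Camera axes: x right, y down, z forward; pixel columns grow to the right and rows downward; lengths in mm; the calibration is good to about 2 mm. A picture is of the moment at which its call begins. There is no depth.
- robot.sign_off(): hands the job in, once; it reports no verdict.
Trained networks look in a picture, given as the dict that the camera call returned (one of the last four; its "shot" number tells which), for a name from the list of things; names that differ only in an ending like _2 or _b are one class to them, and where a whole thing is asked for, a point or a joint stands for the part that bears it (a point fixed in the world has none). Each returns a list of dicts, best first, with "conf" (0 to 1); they miss things now and then, are a little off and sometimes report something else, mostly with a low value. They report only what shows in the picture. A call takes as long as a camera call. They do not tell look-alikes from the thing itself.
- robot.boxes_of(query, picture): "rect" ([left, top, width, height] in pixels, round what is visible of it).
- robot.trace(query, picture): "mask" (400x640 bool, what is visible of it) and "rect" ([left, top, width, height] in pixels, round what is visible of it).
- robot.landmark_of(query, picture): "position" ([column, row] in pixels: a listed point, or the origin of a listed thing).
The state is a dict: "time": time; "joint_positions": joint angles; "qvel": joint speeds; "joint_efforts": joint torques, N m; "position": TCP position; "tcp_rot": TCP orientation; "wrist_force": force on the tool from outside, world axes, zero at the start; "wrist_torque": the same for the moment, N m; "opening": finger opening in mm.
Only numpy, scipy, OpenCV 4.12 (cv2) and the standard library are available. Lean on these libraries where they do the work, as an engineer would, in place of code of your own. Each camera call takes 0.05 s, during which the arm holds its last target.

## Working session

There is one attempt and no reset: what is moved stays moved. The work goes in short steps, Python scripts to look and compute and a tool call to move; the robot and the scene stay as the last step left them, time stands still between calls to the robot, and variables do not carry over. Pictures are saved under pics/ and viewed, and the job is handed in when it is done.

Besides the shell and the picture viewer there is one more tool, called after ">>>" as name(argument=value, ...) on one line, values as JSON. arm_command: Moves the arm, as the interface text tells. Its arguments: {"type":"object","properties":{"increments":{"type":"array","items":{"type":"object","properties":{"tx":{"type":"number"},"ty":{"type":"number"},"tz":{"type":"number"},"turn":{"type":"number"}}}},"jaw":{"type":"number"},"squeeze":{"type":"number"}},"required":["increments"]}

```bash
ls; mkdir -p pics; cat > h.py <<'E'
import numpy as np, cv2
from cell import robot
from scipy.spatial.transform import Rotation as R
def save(p,n,crop=None,s=1):
    im=p["color"][:,:,::-1]
    if crop: x,y,w,h=crop; im=im[y:y+h,x:x+w]
    if s!=1: im=cv2.resize(im,None,fx=s,fy=s,interpolation=cv2.INTER_CUBIC)
    cv2.imwrite("pics/"+n,im)
def f(p): return 200/np.tan(np.radians(p["fovy"])/2)
def ray(p,uv):
    d=np.array([(uv[0]-p["cx"])/f(p),(uv[1]-p["cy"])/f(p),1.])
    return np.array(p["eye"]),np.array(p["rotation"])@d
def atz(p,uv,z):
    e,d=ray(p,uv); return e+d*(z-e[2])/d[2]
def proj(p,X):
    c=np.array(p["rotation"]).T@(np.array(X)-np.array(p["eye"])); return np.array([p["cx"]+f(p)*c[0]/c[2],p["cy"]+f(p)*c[1]/c[2]])
def tri(a):
    A=np.zeros((3,3));b=np.zeros(3)
    for p,uv in a:
        e,d=ray(p,uv); d=d/np.linalg.norm(d); M=np.eye(3)-np.outer(d,d); A+=M;b+=M@e
    return np.linalg.solve(A,b)
E
python3 - <<'E'
from h import *
s=robot.state(); print(s)
for n in("scene","top"):
    p=robot.snapshot(n); save(p,n+"1.png"); print(n,p["fovy"],p["cx"],p["cy"],p["eye"],p["rotation"])
    for q in ["cartridge_mid","capped_a_mid","rack","rack_rail","dock","lane_open_floor","lane_covered_floor","bottle","tip_box","beaker"]:
        print(q,[(np.round(r["position"],1).tolist(),round(r["conf"],2)) for r in robot.landmark_of(q,p)])
E
```

```text
pics
{'time': 0.0, 'joint_positions': array([ 1.25906646e+00,  2.64776676e-01,  1.60538642e+00, -1.39324342e-05,
        1.27369313e+00, -3.68617691e-02]), 'qvel': array([-0.00085059, -0.00110429, -0.00051145, -0.00107812, -0.00055444,
       -0.00043877]), 'joint_efforts': array([ 1.35926814e-03, -5.15121317e+01, -3.67312539e+01, -5.20009542e-05,
        1.32988935e-02,  3.23374650e-05]), 'position': array([183.08230995, 649.34008024, 403.33902197]), 'tcp_rot': array([-0.43034527, -3.11159304,  0.00350494]), 'wrist_force': array([ 0.17080415, -0.12301845,  0.54091831]), 'wrist_torque': array([0.0133375 , 0.03818312, 0.01288884]), 'opening': 85.24209681863961}
scene 53.987354534480986 323.9558068146599 196.19600863645294 [1389.42949532   63.81808832  959.06546963] [-1.70896395 -1.87968813  0.72604954]
cartridge_mid [([237.2, 188.1], 0.9), ([218.0, 234.9], 0.81), ([264.4, 233.7], 0.81), ([200.1, 189.9], 0.68), ([176.7, 224.6], 0.68)]
capped_a_mid [([251.7, 188.5], 0.68)]
rack [([260.2, 209.4], 0.73)]
rack_rail [([275.2, 170.9], 0.6)]
dock [([388.7, 214.3], 0.8)]
lane_open_floor [([397.6, 230.9], 0.61)]
lane_covered_floor [([374.6, 224.3], 0.69)]
bottle [([327.8, 230.7], 0.57)]
tip_box [([439.5, 180.0], 0.76)]
beaker [([225.3, 168.0], 0.75)]
top 44.046513595186354 314.85193765210886 196.3372296271914 [ 371.31499244  -27.89719296 1552.57646688] [-2.13531074  2.14108175 -0.15912991]
cartridge_mid [([444.9, 152.7], 0.95), ([358.6, 155.0], 0.85), ([399.4, 203.0], 0.77), ([398.0, 144.8], 0.7), ([435.6, 199.0], 0.55), ([370.9, 203.0], 0.27)]
capped_a_mid [([383.6, 200.5], 0.78), ([237.2, 189.3], 0.48)]
rack [([382.0, 203.5], 0.38)]
rack_rail [([372.0, 243.5], 0.65)]
dock [([242.4, 205.0], 0.91)]
lane_open_floor [([237.7, 189.1], 0.76)]
lane_covered_floor [([261.9, 193.6], 0.98)]
bottle [([381.6, 202.7], 0.74), ([304.5, 183.1], 0.61)]
tip_box [([188.1, 260.7], 0.59)]
beaker [([430.7, 260.9], 0.73), ([238.3, 190.8], 0.31)]
```

```bash
sed -i 's/np.array(p\["rotation"\])/R.from_rotvec(p["rotation"]).as_matrix()/g' h.py; python3 - <<'E'
import cv2
for n in("scene","top"):
    im=cv2.imread(f"pics/{n}1.png"); im=im[110:310,130:530]; cv2.imwrite(f"pics/{n}1c.png",cv2.resize(im,None,fx=2,fy=2,interpolation=cv2.INTER_CUBIC))
E
```

```text
(no output)
```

View pics/scene1c.png

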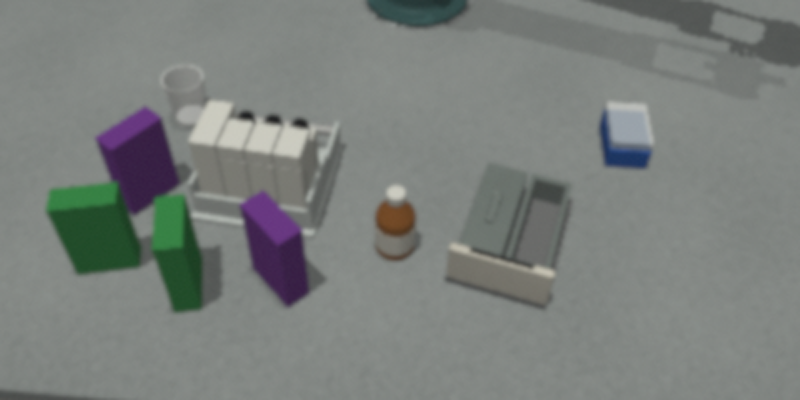

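View pics/top1c.png

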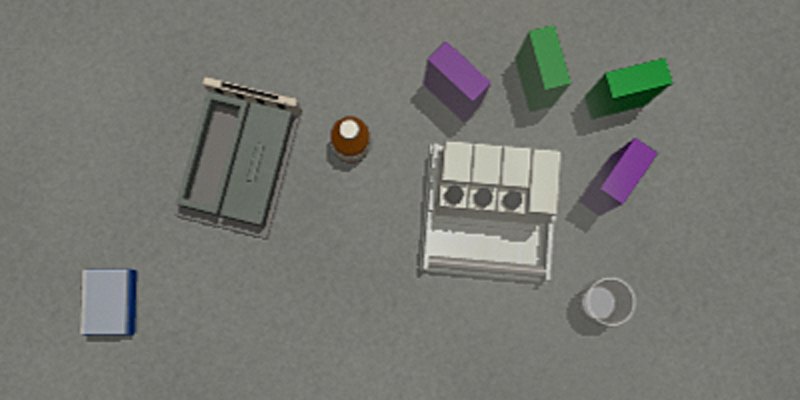

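View pics/scene1.png

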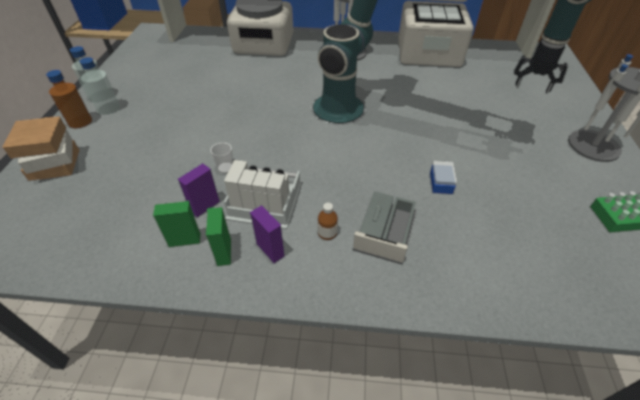

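```bash
python3 - <<'E'
from h import *
p=robot.snapshot("top"); s=robot.snapshot("scene")
import pickle; pickle.dump((p,s),open("ps.pkl","wb"))
print(atz(p,(0,0),0),atz(p,(639,399),0))
for n,uv,z in [("rack",(382,203.5),0),("rail",(372,243.5),50),("dock",(242.4,205),0),("open",(237.7,189.1),15),("cov",(261.9,193.6),15),("cartTop",(403,200),158),("bottle",(304.5,183.1),0),("beaker",(430.7,261),0),("tip",(188,260.7),0)]:
    print(n,atz(p,uv,z).round(0))
save(p,"rk.png",(325,165,110,90),7); save(p,"dk.png",(210,140,80,95),6)
E
```

```text
[1292.74067533 1050.95606976    0.        ] [-1.25361641e-01 -9.81976204e+02  0.00000000e+00]
rack [ 590. -231.    0.]
rail [ 460. -192.   50.]
dock [586. 211.   0.]
open [635. 225.  15.]
cov [620. 148.  15.]
cartTop [ 577. -271.  158.]
bottle [656.  14.   0.]
beaker [ 409. -379.    0.]
tip [411. 377.   0.]
```

View pics/rk.png

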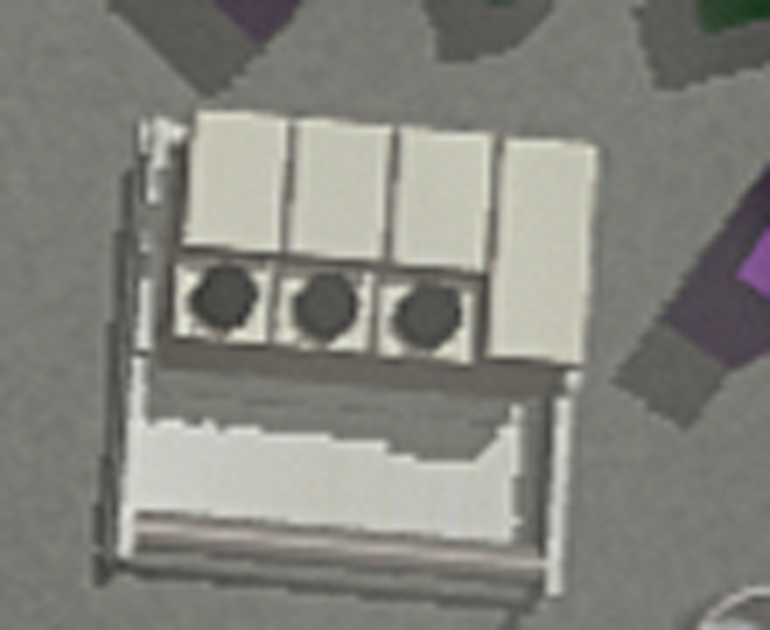

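View pics/dk.png

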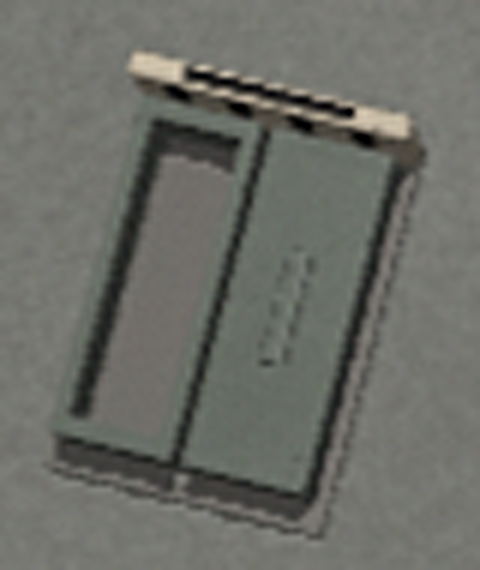

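```bash
python3 - <<'E'
from h import *
import pickle; p,s=pickle.load(open("ps.pkl","rb"))
c=lambda U,V,k,o:((U+.5)/k-.5+o[0],(V+.5)/k-.5+o[1])
W=[atz(p,c(U,V,7,(325,165)),158)[:2] for U,V in [(500,136),(600,144),(583,365),(490,358)]]
W=np.array(W);print(W.round(1)); print("ctr",W.mean(0))
R1=np.array([atz(p,c(U,V,7,(325,165)),158)[:2] for U,V in [(195,110),(600,144),(172,335),(583,363)]]);print(R1.round(1))
for a,b in [(R1[0],R1[1]),(R1[2],R1[3])]:
    d=a-b;print("rowdir",np.linalg.norm(d),np.degrees(np.arctan2(-d[0],d[1])))
d=W[0]-W[3];print("depth dir",np.degrees(np.arctan2(d[1],d[0])),np.linalg.norm(d)); d=W[1]-W[2];print(np.degrees(np.arctan2(d[1],d[0])),np.linalg.norm(d))
print("rail ends",[atz(p,c(U,V,7,(325,165)),58)[:2].round(1) for U,V in [(137,522),(545,560)]])
# dock: outer top of lane modules z=60 
D=[atz(p,c(U,V,6,(210,140)),60)[:2].round(1) for U,V in [(146,106),(57,432),(177,464),(262,128)]];print("open lane outer",D,np.mean(D,0))
D=[atz(p,c(U,V,6,(210,140)),60)[:2].round(1) for U,V in [(154,121),(240,140),(76,412)]];print("inner top TL TR BL",D)
print("opening2", atz(p,c(88,418,6,(210,140)),15))
D=np.array([atz(p,c(U,V,6,(210,140)),80)[:2].round(1) for U,V in [(130,54),(410,116)]]);print("console",D)
E
```

```text
[[ 623.7 -252.1]
 [ 620.2 -292.8]
 [ 529.4 -283.1]
 [ 532.4 -245.5]]
ctr [ 576.40299653 -268.37080982]
[[ 634.9 -127.6]
 [ 620.2 -292.8]
 [ 542.1 -116.9]
 [ 530.2 -283.1]]
rowdir 165.92077724624295 -5.082147585620001
rowdir 166.56526478995318 -4.0994626757695105
depth dir -4.104925039413177 91.54515020168641
-6.140494938577434 91.33572197303813
rail ends [array([ 473.2, -107.2]), array([ 456.5, -282.4])]
open lane outer [array([727.2, 231.2]), array([557.9, 272.5]), array([541.4, 211.3]), array([715.4, 171.1])] [635.475 221.525]
inner top TL TR BL [array([719.3, 226.9]), array([709.1, 182.4]), array([568.1, 263.2])]
opening2 [570.83941162 265.57377934  15.        ]
console [[749.7 236.6]
 [716.7  93.2]]
```

```bash
cat >> h.py <<'E'
def to(x,y,zg,yaw,st=None,cmd=None):
    """world grasp-point target, yaw = angle of rack/lane x axis; tool y axis parallel to that frame's y (mod 180)"""
    st=st or robot.state(); M=R.from_rotvec(st["tcp_rot"]).as_matrix()
    P=np.array(st["position"]) if cmd is None else np.array(cmd)
    d=M.T@(np.array([x,y,zg+155])-P)
    a=np.degrees(np.arctan2(M[1,0],M[0,0])) # angle of tool x in world
    t=-(yaw-a); t=(t+90)%180-90
    print("tx %.1f ty %.1f tz %.1f turn %.2f"%(*d,t),"toolx ang %.1f"%a,"tilt",M[:,2].round(3),"q6",st["joint_positions"][5].round(2),"t",round(st["time"],2))
E
python3 - <<'E'
from h import *
to(600,220,300,-13.5)
to(560,350,300,-13.5)
E
```

```text
tx -517.8 ty -300.4 tz -50.3 turn -2.24 toolx ang 164.3 tilt [-0.  0. -1.] q6 -0.04 t 1.2
tx -444.0 ty -186.2 tz -50.3 turn -2.24 toolx ang 164.3 tilt [-0.  0. -1.] q6 -0.04 t 1.2
```

>>> arm_command(increments=[{"tx": -40,"ty": -17,"tz": -20},{"tx": -80,"ty": -34,"tz": -40},{"tx": -120,"ty": -51,"tz": -50,"turn": -2.2},{"tx": -160,"ty": -68,"tz": -50,"turn": -2.2},{"tx": -200,"ty": -86,"tz": -50,"turn": -2.2},{"tx": -240,"ty": -108,"tz": -50,"turn": -2.2},{"tx": -280,"ty": -130,"tz": -50,"turn": -2.2},{"tx": -320,"ty": -155,"tz": -50,"turn": -2.2},{"tx": -360,"ty": -180,"tz": -50,"turn": -2.2},{"tx": -395,"ty": -205,"tz": -50,"turn": -2.2},{"tx": -430,"ty": -230,"tz": -50,"turn": -2.2},{"tx": -460,"ty": -255,"tz": -50,"turn": -2.2},{"tx": -490,"ty": -278,"tz": -50,"turn": -2.2},{"tx": -510,"ty": -295,"tz": -50,"turn": -2.2},{"tx": -518,"ty": -300,"tz": -50,"turn": -2.2},{"tx": -518,"ty": -300,"tz": -50,"turn": -2.2},{"tx": -518,"ty": -300,"tz": -50,"turn": -2.2}], jaw=-1)

```text
validation failed for argument at $.in...
```

```bash
python3 - <<'E'
from h import *
p=robot.snapshot("wrist"); save(p,"w1.png"); st=robot.state(); print(p["fovy"],p["eye"],st["position"],st["time"])
import pickle; pickle.dump(p,open("w1.pkl","wb"))
print([(r["position"],r["conf"]) for r in robot.landmark_of("lane_open_floor",p)])
E
```

```text
68.16621036513651 [108.91720289 670.69526802 374.08683059] [183.17383534 649.6746477  404.67506218] 1.25
[]
```

View pics/w1.png

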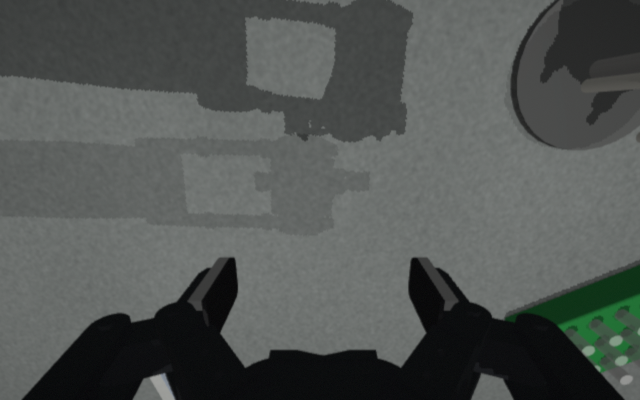

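>>> arm_command(increments=[{"tx": -40,"ty": -17,"tz": -20,"turn": 0},{"tx": -80,"ty": -34,"tz": -40,"turn": 0},{"tx": -120,"ty": -51,"tz": -50,"turn": -2.2},{"tx": -160,"ty": -68,"tz": -50,"turn": -2.2},{"tx": -200,"ty": -86,"tz": -50,"turn": -2.2},{"tx": -240,"ty": -108,"tz": -50,"turn": -2.2},{"tx": -280,"ty": -130,"tz": -50,"turn": -2.2},{"tx": -320,"ty": -155,"tz": -50,"turn": -2.2},{"tx": -360,"ty": -180,"tz": -50,"turn": -2.2},{"tx": -395,"ty": -205,"tz": -50,"turn": -2.2},{"tx": -430,"ty": -230,"tz": -50,"turn": -2.2},{"tx": -460,"ty": -255,"tz": -50,"turn": -2.2},{"tx": -490,"ty": -278,"tz": -50,"turn": -2.2},{"tx": -510,"ty": -295,"tz": -50,"turn": -2.2},{"tx": -518,"ty": -300,"tz": -50,"turn": -2.2},{"tx": -518,"ty": -300,"tz": -50,"turn": -2.2},{"tx": -518,"ty": -300,"tz": -50,"turn": -2.2}], jaw=-1)

```text
time: 3.0
position: [599.9, 221.1, 454.6]
tcp_rot: [-0.37, -3.119, -0.001]
wrist_force: [0.0, 0.1, 0.7]
opening: 0.0
```

```bash
python3 - <<'E'
from h import *
p=robot.snapshot("wrist"); save(p,"w2.png"); st=robot.state(); print(p["eye"],st["position"],st["time"],R.from_rotvec(p["rotation"]).as_matrix().round(2))
import pickle; pickle.dump(p,open("w2.pkl","wb"))
print([(r["position"],r["conf"]) for r in robot.landmark_of("lane_open_floor",p)])
E
```

```text
[524.9135437  239.26134952 424.07070706] [599.7064195  221.43690851 454.66398466] 3.05 [[ 0.23  0.93  0.29]
 [ 0.97 -0.22 -0.07]
 [ 0.    0.3  -0.95]]
[([329.0, 193.2], 0.94)]
```

View pics/w2.png

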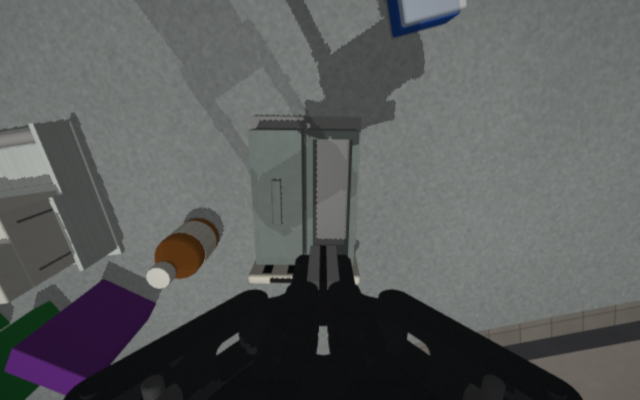

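```bash
python3 - <<'E'
from h import *
import pickle
p=pickle.load(open("w2.pkl","rb")); save(p,"w2c.png",(235,105,150,150),5)
print(atz(p,(329,193.2),15))
E
```

```text
[635.88871257 222.12060252  15.        ]
```

View pics/w2c.png

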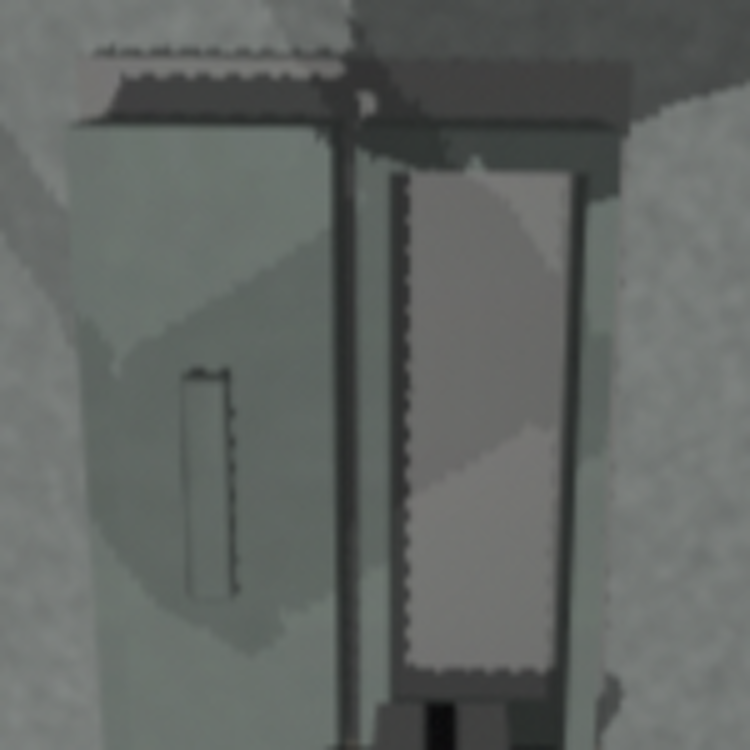

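```bash
python3 - <<'E'
from h import *
import pickle
p=pickle.load(open("w2.pkl","rb"))
c=lambda U,V,k=5,o=(235,105):((U+.5)/k-.5+o[0],(V+.5)/k-.5+o[1])
P=[atz(p,c(*q),60)[:2] for q in [(390,171),(588,171),(567,701),(391,702)]]
P=np.array(P);print(P.round(1),P.mean(0))
for i,j in [(0,3),(1,2)]:
    d=P[j]-P[i];print(np.linalg.norm(d),np.degrees(np.arctan2(d[1],d[0])))
for i,j in [(0,1),(3,2)]:
    d=P[j]-P[i];print(np.linalg.norm(d),np.degrees(np.arctan2(-d[0],d[1])))
print(atz(p,c(408,668),15),atz(p,c(557,668),15),atz(p,c(570,180),15))
Q=np.array([atz(p,c(*q),60)[:2] for q in [(622,132),(358,130)]]);print("outer front",Q)
to(660,-50,290,-5)
to(655,-275,290,-5)
E
```

```text
[[552.8 220.3]
 [564.  266.8]
 [699.9 232.4]
 [689.  186.2]] [626.4405677  226.43664898]
140.4571119653972 -14.051498664799315
140.18009606628522 -14.183321211945675
47.81078169056281 -13.580978825407614
47.4913787327734 -13.243140548266949
[699.66096371 187.36554123  15.        ] [710.20450029 230.95254202  15.        ] [570.0451753  264.93878957  15.        ]
outer front [[556.95856676 276.59088629]
 [541.65445944 215.21758975]]
tx -122.0 ty -250.1 tz 9.6 turn -8.46 toolx ang 166.5 tilt [-0.  0. -1.] q6 -1.02 t 3.1
tx -169.4 ty -470.1 tz 9.5 turn -8.46 toolx ang 166.5 tilt [-0.  0. -1.] q6 -1.02 t 3.1
```

>>> arm_command(increments=[{"tx": -30,"ty": -40,"tz": 10,"turn": 0},{"tx": -60,"ty": -85,"tz": 10,"turn": -2},{"tx": -90,"ty": -130,"tz": 10,"turn": -4},{"tx": -115,"ty": -175,"tz": 10,"turn": -6},{"tx": -125,"ty": -220,"tz": 10,"turn": -8},{"tx": -135,"ty": -265,"tz": 10,"turn": -8.5},{"tx": -142,"ty": -310,"tz": 10,"turn": -8.5},{"tx": -150,"ty": -355,"tz": 10,"turn": -8.5},{"tx": -157,"ty": -400,"tz": 10,"turn": -8.5},{"tx": -165,"ty": -440,"tz": 10,"turn": -8.5},{"tx": -168,"ty": -470,"tz": 10,"turn": -8.5},{"tx": -168,"ty": -470,"tz": 10,"turn": -8.5},{"tx": -168,"ty": -470,"tz": 10,"turn": -8.5},{"tx": -168,"ty": -470,"tz": 10,"turn": -8.5}])

```text
time: 4.5
position: [654.0, -274.1, 444.7]
tcp_rot: [0.135, 3.139, 0.001]
wrist_force: [0.0, 0.7, -0.3]
opening: 0.2
```

```bash
python3 - <<'E'
from h import *
p=robot.snapshot("wrist"); save(p,"w3.png"); 
import pickle; pickle.dump(p,open("w3.pkl","wb"))
to(653,-275,117,-5)
print(robot.state()["position"])
E
```

```text
tx 0.9 ty -1.2 tz 172.8 turn 0.08 toolx ang 175.1 tilt [ 0.     0.001 -1.   ] q6 -1.92 t 4.55
[ 654.03301888 -273.9483458   444.76677749]
```

View pics/w3.png

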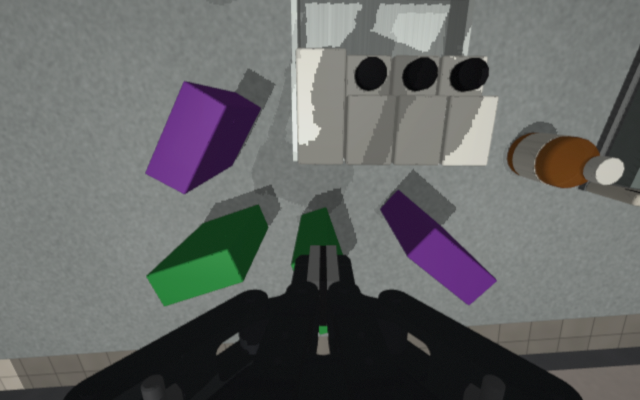

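```bash
python3 - <<'E'
from h import *
import pickle
p,s=pickle.load(open("ps.pkl","rb")); w=pickle.load(open("w3.pkl","rb"))
print("green base top-cam",atz(p,(399,164.5),0), "top edge",atz(p,(397,154),150),atz(p,(413,152),150))
print("wrist green front as z0/z150",atz(w,(318,208),0),atz(w,(318,208),150))
print("cart back corners",[atz(w,u,158).round(1) for u in [(297.5,163),(343.5,163),(299,48),(346,50)]])
save(w,"w3c.png",(280,30,130,220),3)
E
```

```text
green base top-cam [ 715.74892663 -288.83501348    0.        ] top edge [ 713.69195843 -258.70354653  150.        ] [ 719.48324968 -305.34829262  150.        ]
wrist green front as z0/z150 [ 7.12325117e+02 -2.85487884e+02  5.68434189e-14] [ 663.3643216  -278.87366161  150.        ]
cart back corners [array([ 618.1, -292.5,  158. ]), array([ 621.6, -252.6,  158. ]), array([ 528.8, -281.2,  158. ]), array([ 533.4, -244.8,  158. ])]
```

View pics/w3c.png

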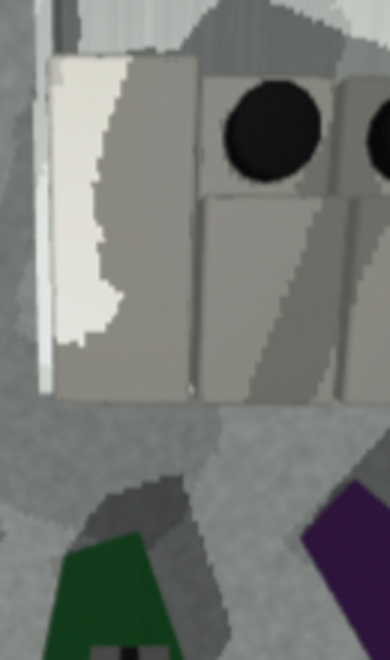

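>>> arm_command(increments=[{"tx": 0,"ty": -1,"tz": 45,"turn": 0},{"tx": 0,"ty": -1,"tz": 90,"turn": 0},{"tx": 0,"ty": -1,"tz": 130,"turn": 0},{"tx": 0,"ty": -1,"tz": 160,"turn": 0},{"tx": 0,"ty": -1,"tz": 160,"turn": 0},{"tx": 8,"ty": -1,"tz": 160,"turn": 0},{"tx": 16,"ty": -1,"tz": 160,"turn": 0},{"tx": 24,"ty": -1,"tz": 160,"turn": 0},{"tx": 30,"ty": -1,"tz": 158,"turn": 0},{"tx": 36,"ty": -1,"tz": 154,"turn": 0},{"tx": 42,"ty": -1,"tz": 150,"turn": 0},{"tx": 48,"ty": -1,"tz": 148,"turn": 0},{"tx": 54,"ty": -1,"tz": 148,"turn": 0},{"tx": 60,"ty": -1,"tz": 148,"turn": 0},{"tx": 60,"ty": -1,"tz": 148,"turn": 0}])

```text
time: 6.05
position: [592.1, -271.3, 295.4]
tcp_rot: [-0.138, -3.135, -0.002]
wrist_force: [-0.1, -0.6, 0.7]
opening: 0.4
```

```bash
python3 - <<'E'
from h import *
p=robot.snapshot("wrist"); save(p,"w4.png"); 
s=robot.snapshot("scene"); save(s,"s4.png",(190,130,160,120),5)
print(robot.state()["wrist_force"],robot.state()["position"])
E
```

```text
[ 0.38027834 -0.01798386 -0.75557208] [ 592.70108284 -271.35313152  295.11727722]
```

View pics/w4.png

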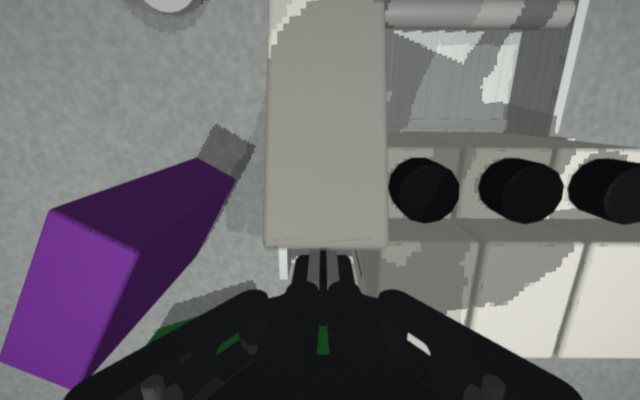

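View pics/s4.png

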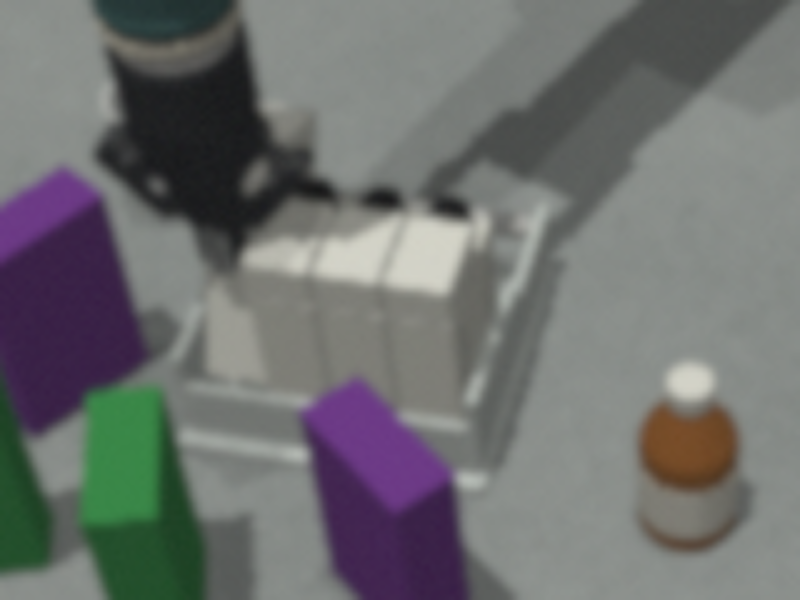

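>>> arm_command(increments=[{"tx": 6,"ty": 0,"tz": 0,"turn": 0},{"tx": 12,"ty": 0,"tz": -2,"turn": 0},{"tx": 18,"ty": 0,"tz": -2,"turn": 0},{"tx": 24,"ty": 0,"tz": -2,"turn": 0},{"tx": 29,"ty": 0,"tz": -2,"turn": 0},{"tx": 34,"ty": 0,"tz": -2,"turn": 0},{"tx": 38,"ty": 0,"tz": -2,"turn": 0},{"tx": 42,"ty": 0,"tz": -2,"turn": 0},{"tx": 46,"ty": 0,"tz": -2,"turn": 0},{"tx": 50,"ty": 0,"tz": -2,"turn": 0},{"tx": 54,"ty": 0,"tz": -2,"turn": 0},{"tx": 54,"ty": 0,"tz": -2,"turn": 0},{"tx": 54,"ty": 0,"tz": -2,"turn": 0}])

```text
time: 7.45
position: [539.9, -266.9, 298.8]
tcp_rot: [0.138, 3.138, -0.0]
wrist_force: [-0.3, -0.1, -0.1]
opening: 0.0
```

```bash
python3 - <<'E'
from h import *
p=robot.snapshot("wrist"); save(p,"w5.png"); 
print(robot.state()["wrist_force"],robot.state()["position"])
E
```

```text
[-0.29271719  0.05407814  0.29561892] [ 540.01558439 -266.91862023  298.77316095]
```

View pics/w5.png

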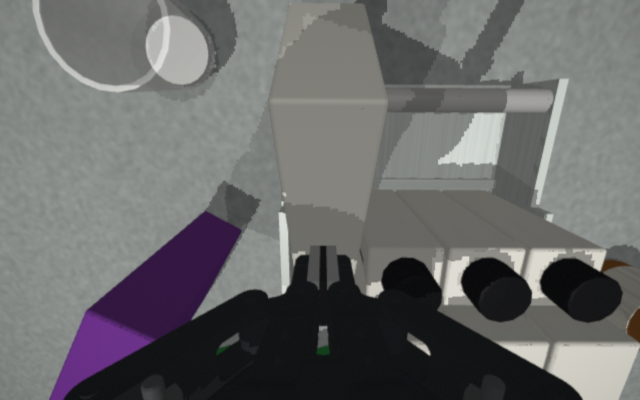

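```bash
python3 - <<'E'
from h import *
p=robot.snapshot("wrist")
for uv,z in [((272,99),168),((387,99),168),((292,5),92),((367,7),92)]:
    w=atz(p,uv,z); d=w[:2]-[581.4,-205.2]; c,s=np.cos(np.radians(-5)),np.sin(np.radians(-5))
    print(w.round(1),"rack",(d@[c,s]).round(1),(d@[-s,c]).round(1))
X=np.array([581.4,-205.2])+np.array([[c,-s],[s,c]])@[-82,-63]
print(X)
to(*X,240,-5); to(*X,122,-5)
E
```

```text
[ 458.1 -275.7  168. ] rack -116.7 -81.0
[ 461.4 -239.1  168. ] rack -116.6 -44.3
[ 409.8 -271.    92. ] rack -165.2 -80.5
[ 414.2 -232.6   92. ] rack -164.2 -41.8
[ 494.22122296 -260.81349507]
tx 46.2 ty 2.0 tz -96.2 turn -0.04 toolx ang 175.0 tilt [ 0. -0. -1.] q6 -1.98 t 7.55
tx 46.2 ty 2.0 tz 21.8 turn -0.04 toolx ang 175.0 tilt [ 0. -0. -1.] q6 -1.98 t 7.55
```

>>> arm_command(increments=[{"tx": 0,"ty": 0,"tz": -45,"turn": 0},{"tx": 0,"ty": 0,"tz": -80,"turn": 0},{"tx": 20,"ty": 1,"tz": -85,"turn": 0},{"tx": 46,"ty": 2,"tz": -85,"turn": 0},{"tx": 46,"ty": 2,"tz": -85,"turn": 0},{"tx": 46,"ty": 2,"tz": -85,"turn": 0},{"tx": 46,"ty": 2,"tz": -50,"turn": 0},{"tx": 46,"ty": 2,"tz": -15,"turn": 0},{"tx": 46,"ty": 2,"tz": 10,"turn": 0},{"tx": 46,"ty": 2,"tz": 21,"turn": 0},{"tx": 46,"ty": 2,"tz": 21,"turn": 0},{"tx": 46,"ty": 2,"tz": 21,"turn": 0}], jaw=1)

```text
time: 8.75
position: [495.2, -261.2, 278.5]
tcp_rot: [0.138, 3.137, -0.001]
wrist_force: [0.1, -0.6, 0.9]
opening: 85.3
```

```bash
python3 - <<'E'
from h import *
p=robot.snapshot("wrist"); save(p,"w6.png"); 
st=robot.state();print(st["wrist_force"],st["position"],st["opening"],st["time"])
E
```

```text
[ 0.30888556 -0.11088873  0.8143652 ] [ 495.34692688 -261.33292491  279.24368971] 85.31539385906632 8.8
```

View pics/w6.png

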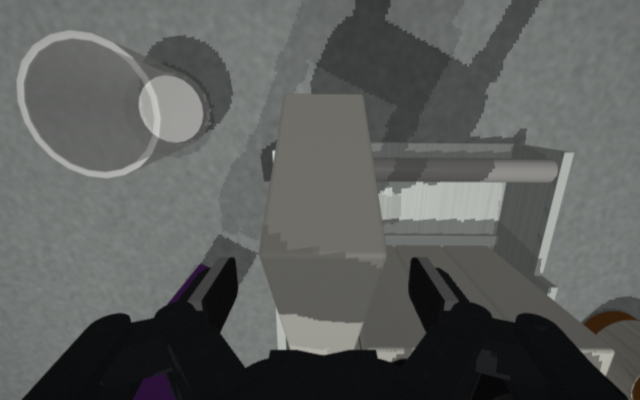

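>>> arm_command(increments=[{"tx": 0,"ty": 0,"tz": 0,"turn": 0},{"tx": 0,"ty": 0,"tz": 0,"turn": 0},{"tx": 0,"ty": 0,"tz": 0,"turn": 0},{"tx": 0,"ty": 0,"tz": 0,"turn": 0},{"tx": 0,"ty": 0,"tz": 0,"turn": 0},{"tx": 0,"ty": 0,"tz": 0,"turn": 0},{"tx": 0,"ty": 0,"tz": 0,"turn": 0},{"tx": 0,"ty": 0,"tz": 0,"turn": 0},{"tx": 0,"ty": 0,"tz": -10,"turn": 0},{"tx": 0,"ty": 0,"tz": -20,"turn": 0},{"tx": 0,"ty": 0,"tz": -30,"turn": 0},{"tx": 0,"ty": 0,"tz": -30,"turn": 0}], jaw=-1, squeeze=60)

```text
time: 10.0
position: [494.8, -261.1, 309.5]
tcp_rot: [0.138, 3.136, -0.002]
wrist_force: [0.6, -1.4, -3.7]
opening: 39.3
```

```bash
python3 - <<'E'
from h import *
p=robot.snapshot("wrist"); save(p,"w7.png"); 
st=robot.state();print(st["wrist_force"],st["position"],st["opening"],st["time"])
E
```

```text
[ 0.58709216  0.39062855 -3.59850373] [ 494.61171579 -260.99936461  308.73341187] 39.54193333218263 10.05
```

View pics/w7.png

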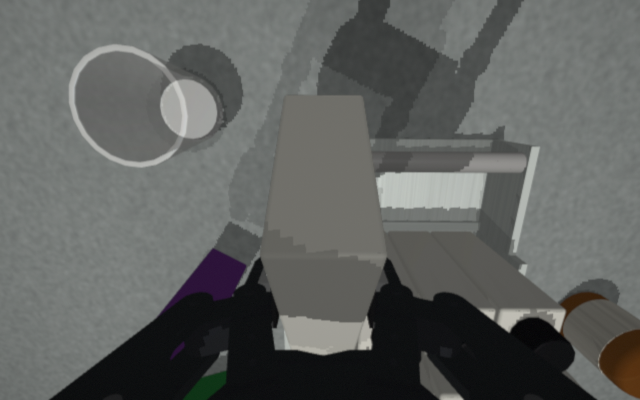

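```bash
python3 - <<'E'
from h import *
to(494.6,-261,304,-5)
to(539,30,304,-13.7)
to(539,30,130,-13.7)
E
```

```text
tx -0.3 ty -0.1 tz -150.3 turn -0.04 toolx ang 175.0 tilt [ 0.002 -0.001 -1.   ] q6 -2.01 t 10.05
tx -18.9 ty 293.7 tz -150.5 turn 8.66 toolx ang 175.0 tilt [ 0.002 -0.001 -1.   ] q6 -2.01 t 10.05
tx -18.6 ty 293.8 tz 23.5 turn 8.66 toolx ang 175.0 tilt [ 0.002 -0.001 -1.   ] q6 -2.01 t 10.05
```

>>> arm_command(increments=[{"tx": 0,"ty": 0,"tz": -30,"turn": 0},{"tx": 0,"ty": 0,"tz": -60,"turn": 0},{"tx": 0,"ty": 0,"tz": -90,"turn": 0},{"tx": 0,"ty": 0,"tz": -120,"turn": 0},{"tx": 0,"ty": 0,"tz": -150,"turn": 0},{"tx": 0,"ty": 0,"tz": -155,"turn": 0},{"tx": 0,"ty": 0,"tz": -155,"turn": 0}])

```text
time: 10.75
position: [494.4, -260.9, 463.2]
tcp_rot: [0.138, 3.137, -0.001]
wrist_force: [0.1, 0.6, -3.8]
opening: 39.3
```

```bash
python3 - <<'E'
from h import *
p=robot.snapshot("scene"); save(p,"s8.png",(170,60,200,150),4)
p=robot.snapshot("top"); save(p,"t8.png",(325,165,110,90),6)
to(539,30,304,-13.7)
print(robot.state()["position"])
E
```

```text
tx -19.5 ty 293.4 tz 1.7 turn 8.65 toolx ang 175.0 tilt [-0.003  0.002 -1.   ] q6 -2.01 t 10.85
[ 493.8012162  -260.56213071  460.29032303]
```

View pics/s8.png

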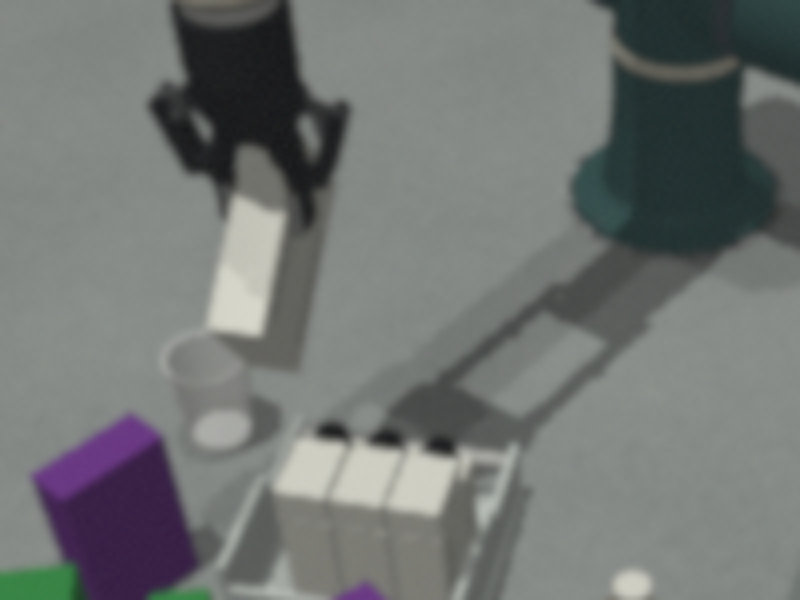

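>>> arm_command(increments=[{"tx": -2,"ty": 25,"tz": 0,"turn": 0},{"tx": -4,"ty": 60,"tz": 0,"turn": 1},{"tx": -6,"ty": 95,"tz": 0,"turn": 2.5},{"tx": -8,"ty": 130,"tz": 0,"turn": 4},{"tx": -10,"ty": 165,"tz": 0,"turn": 5},{"tx": -12,"ty": 200,"tz": 0,"turn": 6},{"tx": -15,"ty": 235,"tz": 20,"turn": 7},{"tx": -17,"ty": 265,"tz": 50,"turn": 8},{"tx": -19,"ty": 285,"tz": 90,"turn": 8.7},{"tx": -19,"ty": 293,"tz": 130,"turn": 8.7},{"tx": -19,"ty": 293,"tz": 160,"turn": 8.7},{"tx": -19,"ty": 293,"tz": 176,"turn": 8.7},{"tx": -19,"ty": 293,"tz": 176,"turn": 8.7},{"tx": -19,"ty": 293,"tz": 176,"turn": 8.7}])

```text
time: 12.25
position: [538.2, 29.3, 285.1]
tcp_rot: [-0.376, -3.116, 0.001]
wrist_force: [0.4, 0.1, -3.3]
opening: 39.5
```

```bash
python3 - <<'E'
from h import *
p=robot.snapshot("scene"); save(p,"s9.png",(250,100,160,120),5)
st=robot.state();print(st["position"],st["wrist_force"],st["time"])
to(539,30,116,-13.7)
E
```

```text
[539.03566576  29.26885931 286.599049  ] [ 0.88866647 -0.8919459  -3.37580939] 12.3
tx 0.2 ty 0.7 tz 15.6 turn -0.05 toolx ang 166.2 tilt [-0. -0. -1.] q6 -1.32 t 12.3
```

View pics/s9.png

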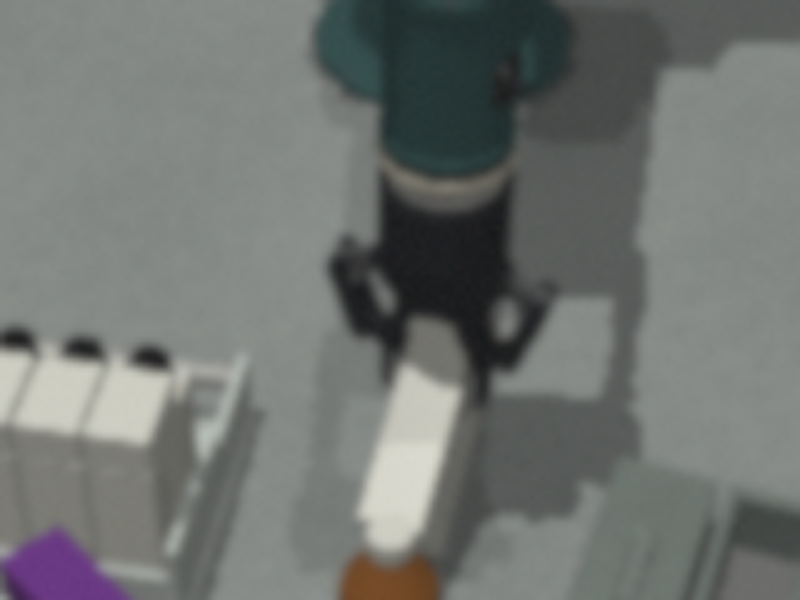

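>>> arm_command(increments=[{"tx": 25,"ty": 0,"tz": 0,"turn": 0},{"tx": 50,"ty": 0,"tz": 0,"turn": 0},{"tx": 50,"ty": 0,"tz": 6,"turn": 0},{"tx": 50,"ty": 0,"tz": 12,"turn": 0},{"tx": 50,"ty": 0,"tz": 15,"turn": 0},{"tx": 57,"ty": 0,"tz": 18,"turn": 0},{"tx": 64,"ty": 0,"tz": 21,"turn": 0},{"tx": 71,"ty": 0,"tz": 24,"turn": 0},{"tx": 77,"ty": 0,"tz": 28,"turn": 0},{"tx": 84,"ty": 0,"tz": 32,"turn": 0},{"tx": 90,"ty": 0,"tz": 36,"turn": 0},{"tx": 95,"ty": 0,"tz": 40,"turn": 0},{"tx": 99,"ty": 0,"tz": 44,"turn": 0},{"tx": 103,"ty": 0,"tz": 48,"turn": 0},{"tx": 106,"ty": 0,"tz": 51,"turn": 0},{"tx": 106,"ty": 0,"tz": 51,"turn": 0}], squeeze=25)

```text
time: 13.9
position: [435.0, 54.9, 234.9]
tcp_rot: [-0.375, -3.117, -0.001]
wrist_force: [-1.3, 1.4, 3.5]
opening: 39.4
```

```bash
python3 - <<'E'
from h import *
p=robot.snapshot("scene"); save(p,"s10.png",(270,80,160,120),5)
p=robot.snapshot("wrist"); save(p,"w10.png")
st=robot.state();print(st["position"],st["wrist_force"],st["time"])
E
```

```text
[435.17728149  54.83885314 235.05676189] [-1.69573299  2.10824206  2.8123163 ] 14.0
```

View pics/s10.png

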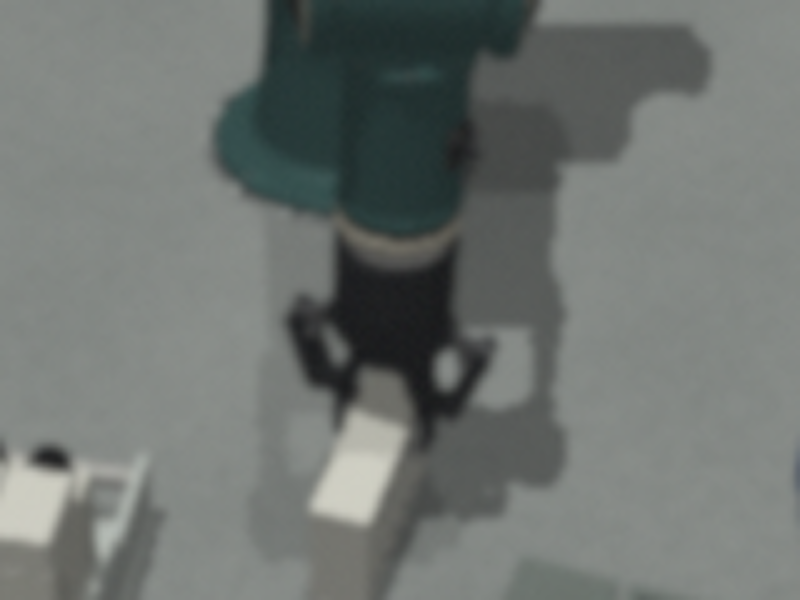

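View pics/w10.png

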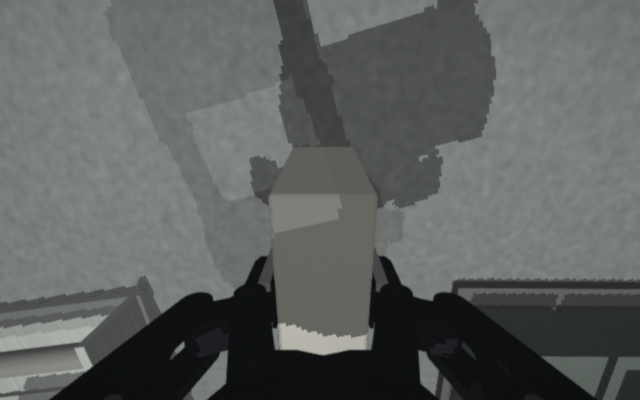

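>>> arm_command(increments=[{"tx": 0,"ty": 0,"tz": 0,"turn": 0},{"tx": 0,"ty": 0,"tz": 0,"turn": 0},{"tx": 0,"ty": 0,"tz": 0,"turn": 0},{"tx": 0,"ty": 0,"tz": 0,"turn": 0},{"tx": 0,"ty": 0,"tz": 0,"turn": 0},{"tx": 0,"ty": 0,"tz": -20,"turn": 0},{"tx": 0,"ty": 0,"tz": -60,"turn": 0},{"tx": 0,"ty": 0,"tz": -100,"turn": 0},{"tx": 30,"ty": 0,"tz": -150,"turn": 0},{"tx": 30,"ty": 0,"tz": -150,"turn": 0},{"tx": 30,"ty": 0,"tz": -150,"turn": 0}], jaw=0.9)

```text
time: 15.1
position: [407.0, 61.8, 387.8]
tcp_rot: [0.375, 3.114, 0.002]
wrist_force: [-0.1, -0.2, -0.5]
opening: 81.1
```

```bash
python3 - <<'E'
from h import *
import pickle
t=robot.snapshot("top"); save(t,"t11.png",(265,180,120,90),6)
s=robot.snapshot("scene"); save(s,"s11.png",(270,80,160,120),5)
p=robot.snapshot("wrist"); save(p,"w11.png")
pickle.dump((t,s,p),open("p11.pkl","wb"))
st=robot.state();print(st["position"],st["wrist_force"],st["time"])
E
```

```text
[406.49233831  61.52644455 383.96313884] [ 0.02054893 -0.09332888 -0.91472184] 15.25
```

View pics/t11.png

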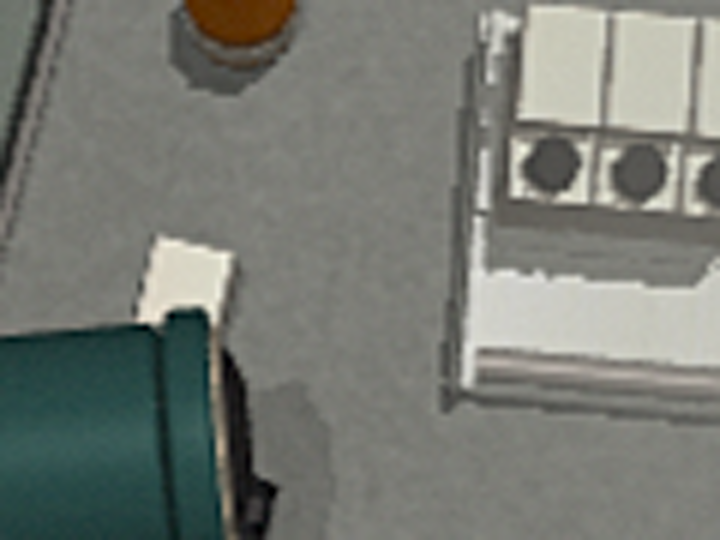

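View pics/w11.png

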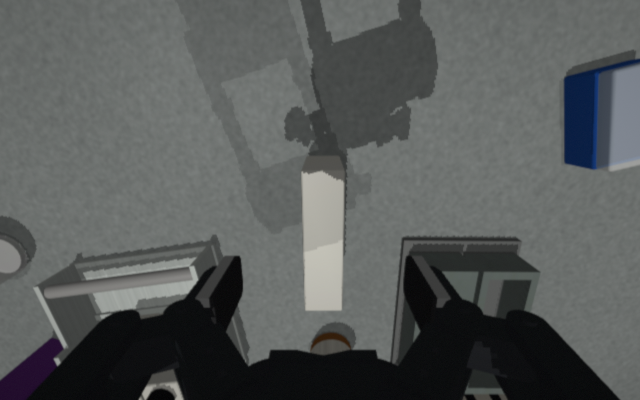

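```bash
python3 - <<'E'
from h import *
import pickle
t,s,p=pickle.load(open("p11.pkl","rb"))
save(p,"w11c.png",(280,140,90,190),3)
save(s,"s11c.png",(310,140,70,70),8)
E
```

```text
(no output)
```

View pics/w11c.png

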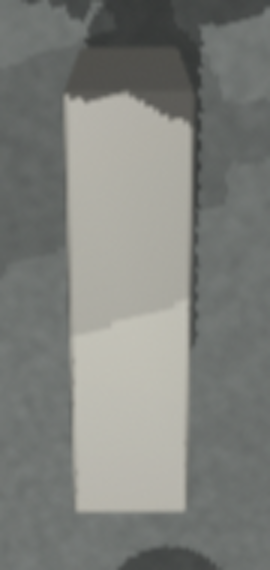

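View pics/s11c.png

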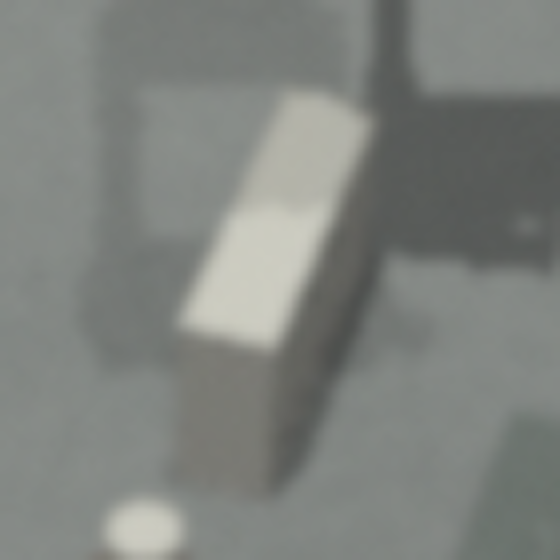

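```bash
python3 - <<'E'
from h import *
import pickle
t,s,p=pickle.load(open("p11.pkl","rb"))
c=lambda U,V,k=3,o=(280,140):((U+.5)/k-.5+o[0],(V+.5)/k-.5+o[1])
P=np.array([atz(p,c(*q),92)[:2] for q in [(65,93),(192,93),(186,512),(77,512)]])
print(P.round(1),P.mean(0))
for i,j in [(0,3),(1,2)]:
    d=P[j]-P[i];print(np.linalg.norm(d),np.degrees(np.arctan2(d[1],d[0])))
c6=lambda U,V:((U+.5)/6-.5+265,(V+.5)/6-.5+180)
T=np.array([atz(t,c6(*q),92)[:2] for q in [(158,237),(238,256)]]);print("top far end",T.round(1),T.mean(0))
S=np.array([atz(s,((U+.5)/8-.5+310,(V+.5)/8-.5+140),92)[:2] for U,V in [(290,90),(375,122),(275,350),(180,322)]]);print(S.round(1),S.mean(0))
to(*P.mean(0),78,-13.7)
E
```

```text
[[376.3  49.3]
 [385.4  86.2]
 [529.4  51.9]
 [520.3  15. ]] [452.8539739   50.59746114]
148.0498190678092 -13.397661619453197
148.04841207525658 -13.377244328730914
top far end [[530.8  51.9]
 [521.3  12.3]] [526.03892702  32.12058416]
[[381.4  50.2]
 [398.1  86.5]
 [534.8  52.8]
 [523.2  15.1]] [459.37233687  51.16621466]
tx -48.0 ty 0.5 tz 150.8 turn -0.05 toolx ang 166.3 tilt [-0.003 -0.    -1.   ] q6 -1.24 t 15.25
```

>>> arm_command(increments=[{"tx": -25,"ty": 0,"tz": 10,"turn": 0},{"tx": -48,"ty": 0,"tz": 40,"turn": 0},{"tx": -48,"ty": 0,"tz": 80,"turn": 0},{"tx": -48,"ty": 0,"tz": 115,"turn": 0},{"tx": -48,"ty": 0,"tz": 140,"turn": 0},{"tx": -48,"ty": 0,"tz": 152,"turn": 0},{"tx": -48,"ty": 0,"tz": 152,"turn": 0},{"tx": -48,"ty": 0,"tz": 152,"turn": 0}])

```text
time: 16.05
position: [453.8, 50.2, 233.7]
tcp_rot: [-0.376, -3.119, 0.0]
wrist_force: [0.0, -0.0, 0.3]
opening: 81.4
```

>>> arm_command(increments=[{"tx": 0,"ty": 0,"tz": 0,"turn": 0},{"tx": 0,"ty": 0,"tz": 0,"turn": 0},{"tx": 0,"ty": 0,"tz": 0,"turn": 0},{"tx": 0,"ty": 0,"tz": 0,"turn": 0},{"tx": 0,"ty": 0,"tz": 0,"turn": 0},{"tx": 0,"ty": 0,"tz": 0,"turn": 0},{"tx": 0,"ty": 0,"tz": 0,"turn": 0},{"tx": 0,"ty": 0,"tz": 0,"turn": 0}], jaw=-1, squeeze=60)

```text
time: 16.85
position: [454.3, 50.2, 235.2]
tcp_rot: [0.375, 3.116, 0.0]
wrist_force: [-1.1, -1.5, 6.0]
opening: 39.2
```

```bash
python3 - <<'E'
from h import *
for i in range(2):
    st=robot.state();print(st["position"],st["wrist_force"],st["opening"],st["time"])
to(452.7,50.5,200,-13.7)
to(636.2,224,220,-13.7)
E
```

```text
[454.27954702  50.22605712 235.17223451] [-1.05993556 -1.49446679  6.03860929] 39.224142420415774 16.85
[454.27954702  50.22605712 235.17223451] [-1.05993556 -1.49446679  6.03860929] 39.224142420415774 16.85
tx 1.3 ty -0.0 tz -119.8 turn -0.03 toolx ang 166.3 tilt [ 0.003 -0.    -1.   ] q6 -1.28 t 16.85
tx -135.8 ty 212.1 tz -139.4 turn -0.03 toolx ang 166.3 tilt [ 0.003 -0.    -1.   ] q6 -1.28 t 16.85
```

>>> arm_command(increments=[{"tx": 0,"ty": 0,"tz": -15,"turn": 0},{"tx": 0,"ty": 0,"tz": -40,"turn": 0},{"tx": 0,"ty": 0,"tz": -70,"turn": 0},{"tx": 0,"ty": 0,"tz": -100,"turn": 0},{"tx": -15,"ty": 25,"tz": -120,"turn": 0},{"tx": -35,"ty": 55,"tz": -120,"turn": 0},{"tx": -55,"ty": 85,"tz": -120,"turn": 0},{"tx": -75,"ty": 115,"tz": -120,"turn": 0},{"tx": -95,"ty": 145,"tz": -120,"turn": 0},{"tx": -112,"ty": 175,"tz": -120,"turn": 0},{"tx": -127,"ty": 200,"tz": -120,"turn": 0},{"tx": -136,"ty": 212,"tz": -120,"turn": 0},{"tx": -136,"ty": 212,"tz": -120,"turn": 0},{"tx": -136,"ty": 212,"tz": -120,"turn": 0},{"tx": -136,"ty": 212,"tz": -120,"turn": 0}])

```text
time: 18.35
position: [635.1, 223.3, 352.9]
tcp_rot: [-0.376, -3.117, 0.002]
wrist_force: [-0.5, -0.9, -4.0]
opening: 39.1
```

```bash
python3 - <<'E'
from h import *
import pickle
t=robot.snapshot("top"); save(t,"t12.png",(195,120,100,120),5)
s=robot.snapshot("scene"); save(s,"s12.png",(330,110,130,160),4)
p=robot.snapshot("wrist"); save(p,"w12.png")
pickle.dump((t,s,p),open("p12.pkl","wb"))
st=robot.state();print(st["position"],st["wrist_force"],st["time"])
to(636.2,224,94,-13.7)
E
```

```text
[635.4018775  223.20792761 353.70084837] [-0.06758089 -0.43049405 -3.5442878 ] 18.5
tx -0.6 ty 1.0 tz 104.7 turn -0.08 toolx ang 166.2 tilt [-0. -0. -1.] q6 -1.03 t 18.5
```

View pics/w12.png

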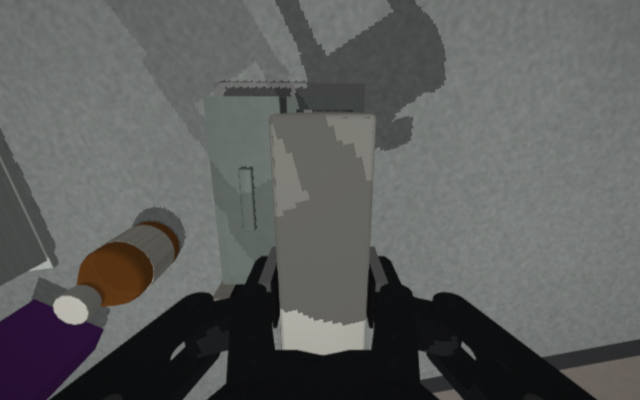

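View pics/s12.png

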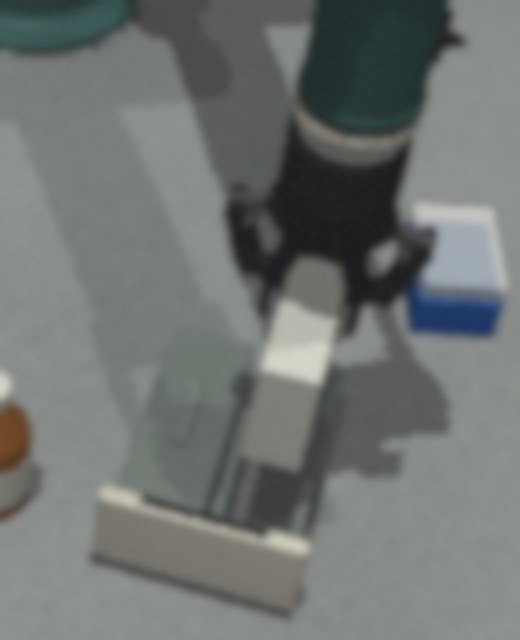

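View pics/t12.png

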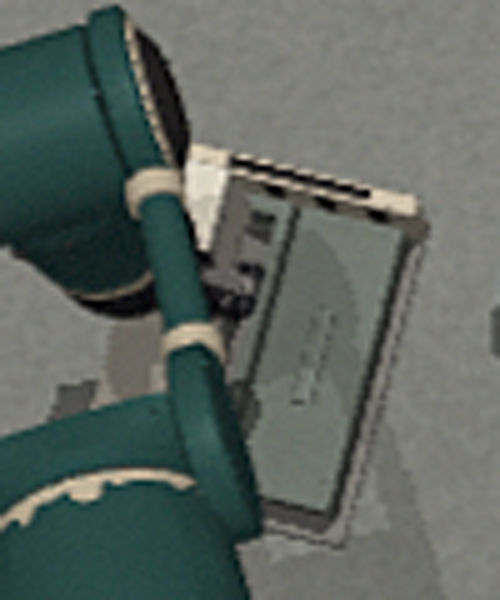

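```bash
python3 - <<'E'
from h import *
import pickle
t,s,p=pickle.load(open("p12.pkl","rb"))
P=np.array([atz(p,q,212)[:2] for q in [(270.5,116),(375.5,116)]]);m=P.mean(0);u=np.array([np.cos(np.radians(-13.7)),np.sin(np.radians(-13.7))])
print(P,"ctr",m+75*u)
print("outer corners dock",[proj(p,(x,y,60)).round(1) for x,y in [(557.9,276),(541.6,214.5)]])
save(p,"w12c.png",(190,60,220,90),3)
E
```

```text
[[557.37721397 222.99064557]
 [566.40205532 259.67079035]] ctr [634.75581865 223.567857  ]
outer corners dock [array([361.9,  98.2]), array([285.9,  96.7])]
```

View pics/w12c.png

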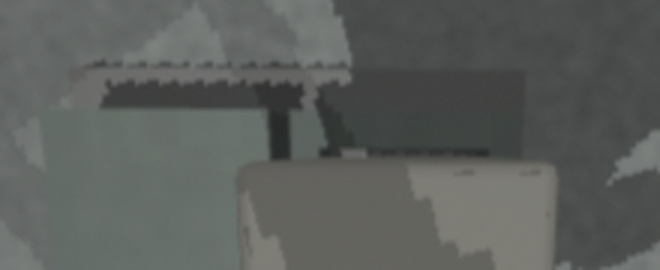

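```bash
python3 - <<'E'
from h import *
import pickle
t,s,p=pickle.load(open("p12.pkl","rb"))
a=np.radians(-13.7);M=np.array([[np.cos(a),-np.sin(a)],[np.sin(a),np.cos(a)]])
for nm,q,z in [("inL",(-80,-24),60),("inR",(-80,24),60),("outL",(-90,-32),60),("outR",(-90,32),60),("baseR",(-105,40),10),("baseR front rim",(-90,40),10)]:
    w=np.array([636.2,224])+M@q; u=proj(p,(*w,z)); print(nm,u.round(1),((u-[190,60]+.5)*3-.5).round(0))
E
```

```text
inL [295.4 108.8] [317. 148.]
inR [352.1 108.7] [487. 147.]
outL [285.5  96.3] [287. 110.]
outR [362.   96.1] [517. 109.]
baseR [364.3  82.4] [524.  68.]
baseR front rim [363.7  98.6] [522. 117.]
```

>>> arm_command(increments=[{"tx": -1.5,"ty": 1.5,"tz": 0,"turn": 0},{"tx": -1.5,"ty": 1.5,"tz": 15,"turn": 0},{"tx": -1.5,"ty": 1.5,"tz": 30,"turn": 0},{"tx": -1.5,"ty": 1.5,"tz": 45,"turn": 0},{"tx": -1.5,"ty": 1.5,"tz": 55,"turn": 0},{"tx": -1.5,"ty": 1.5,"tz": 60,"turn": 0},{"tx": -1.5,"ty": 1.5,"tz": 65,"turn": 0},{"tx": -1.5,"ty": 1.5,"tz": 70,"turn": 0},{"tx": -1.5,"ty": 1.5,"tz": 75,"turn": 0},{"tx": -1.5,"ty": 1.5,"tz": 75,"turn": 0}])

```text
time: 19.5
position: [637.6, 224.9, 278.1]
tcp_rot: [-0.376, -3.118, 0.001]
wrist_force: [0.2, -0.4, -3.7]
opening: 39.2
```

```bash
python3 - <<'E'
from h import *
s=robot.snapshot("scene"); save(s,"s13.png",(350,160,80,90),6)
p=robot.snapshot("wrist"); save(p,"w13.png")
st=robot.state();print(st["position"],st["wrist_force"],st["wrist_torque"],st["time"])
E
```

```text
[637.86374767 225.00340799 278.90043868] [-0.19733327 -0.27158038 -3.67187289] [-0.00697682 -0.00774549  0.0007921 ] 19.6
```

View pics/w13.png

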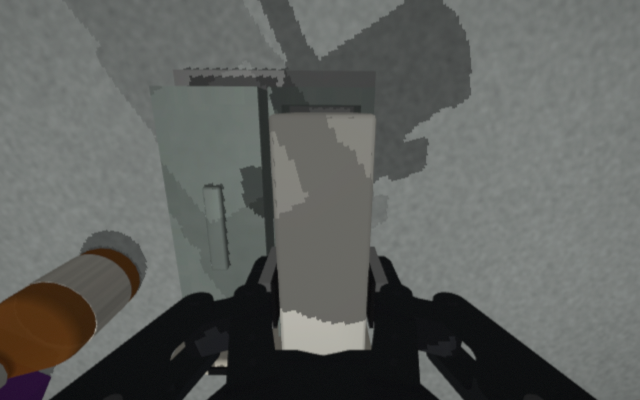

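View pics/s13.png

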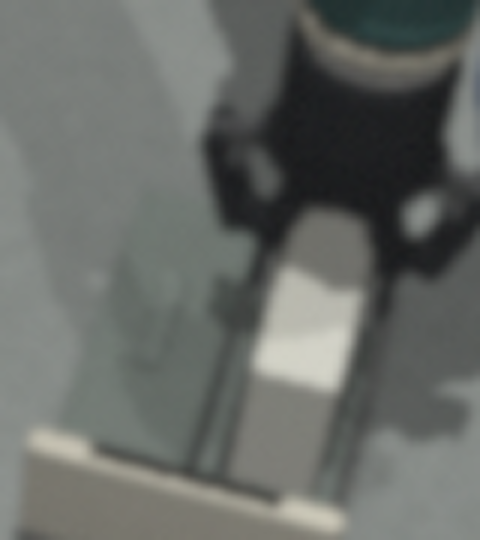

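>>> arm_command(increments=[{"tx": 0,"ty": 0,"tz": 6,"turn": 0},{"tx": 0,"ty": 0,"tz": 12,"turn": 0},{"tx": 0,"ty": 0,"tz": 18,"turn": 0},{"tx": 0,"ty": 0,"tz": 23,"turn": 0},{"tx": 0,"ty": 0,"tz": 26,"turn": 0},{"tx": 0,"ty": 0,"tz": 28,"turn": 0},{"tx": 0,"ty": 0,"tz": 29,"turn": 0},{"tx": 0,"ty": 0,"tz": 30,"turn": 0},{"tx": 0,"ty": 0,"tz": 30,"turn": 0}])

```text
time: 20.5
position: [637.8, 225.0, 250.3]
tcp_rot: [0.376, 3.119, 0.0]
wrist_force: [-4.7, -1.2, 5.2]
opening: 39.1
```

```bash
python3 - <<'E'
from h import *
p=robot.snapshot("wrist"); save(p,"w14.png")
st=robot.state();print(st["position"],st["wrist_force"],st["wrist_torque"],st["time"])
E
```

```text
[637.79582956 225.0229492  250.25931038] [-4.19107784 -0.99775329  4.2128734 ] [-0.276744    0.62583552 -0.00105622] 20.55
```

View pics/w14.png

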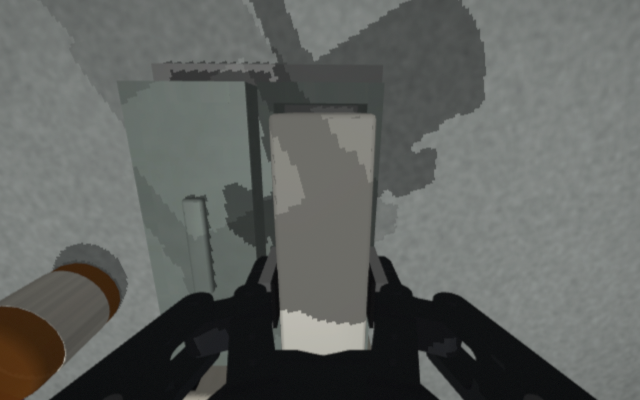

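>>> arm_command(increments=[{"tx": 0,"ty": 0,"tz": 0,"turn": 0},{"tx": 0,"ty": 0,"tz": 0,"turn": 0},{"tx": 0,"ty": 0,"tz": 0,"turn": 0},{"tx": 0,"ty": 0,"tz": 0,"turn": 0},{"tx": 0,"ty": 0,"tz": -10,"turn": 0},{"tx": 0,"ty": 0,"tz": -40,"turn": 0},{"tx": 0,"ty": 0,"tz": -80,"turn": 0},{"tx": 0,"ty": 0,"tz": -120,"turn": 0},{"tx": 30,"ty": 0,"tz": -160,"turn": 0},{"tx": 60,"ty": 30,"tz": -190,"turn": 0},{"tx": 90,"ty": 75,"tz": -190,"turn": 0},{"tx": 110,"ty": 115,"tz": -190,"turn": 0},{"tx": 110,"ty": 150,"tz": -190,"turn": 0},{"tx": 110,"ty": 150,"tz": -190,"turn": 0},{"tx": 110,"ty": 150,"tz": -190,"turn": 0}], jaw=0.5)

```text
time: 22.05
position: [566.3, 397.5, 438.9]
tcp_rot: [0.373, 3.119, -0.001]
wrist_force: [0.4, -0.4, 0.4]
opening: 64.0
```

```bash
python3 - <<'E'
from h import *
t=robot.snapshot("top"); save(t,"t15.png"); save(t,"t15c.png",(195,120,100,120),5)
s=robot.snapshot("scene"); save(s,"s15.png",(170,130,280,140),2.8)
p=robot.snapshot("wrist"); save(p,"w15.png")
st=robot.state();print(st["position"],st["wrist_force"],st["opening"],st["time"])
E
```

```text
[566.78268826 395.67328867 438.8868455 ] [ 0.34411411 -0.25205743  0.64684573] 63.68911895826089 22.2
```

View pics/t15.png

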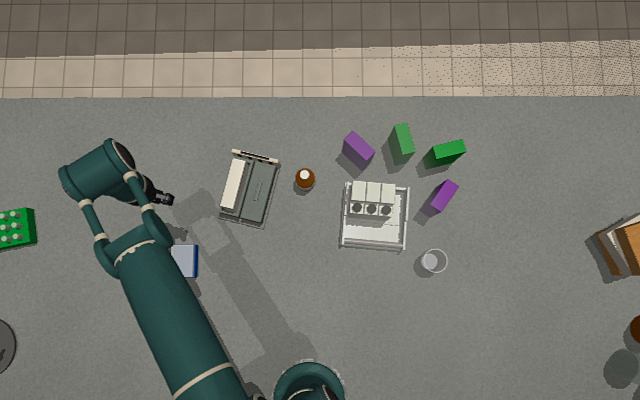

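View pics/s15.png

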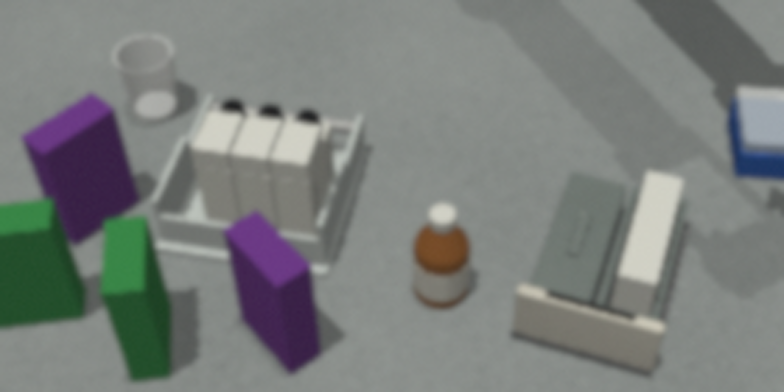

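View pics/w15.png

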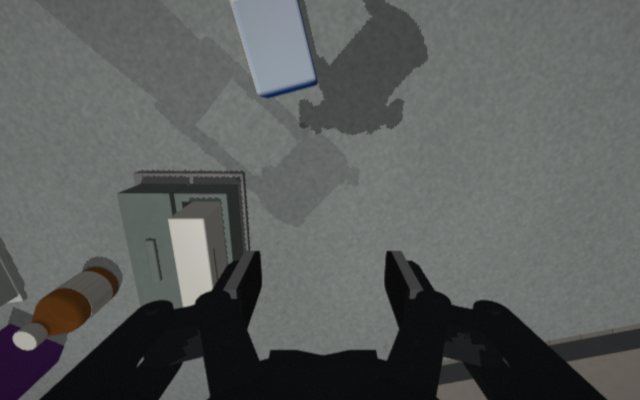

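View pics/t15c.png

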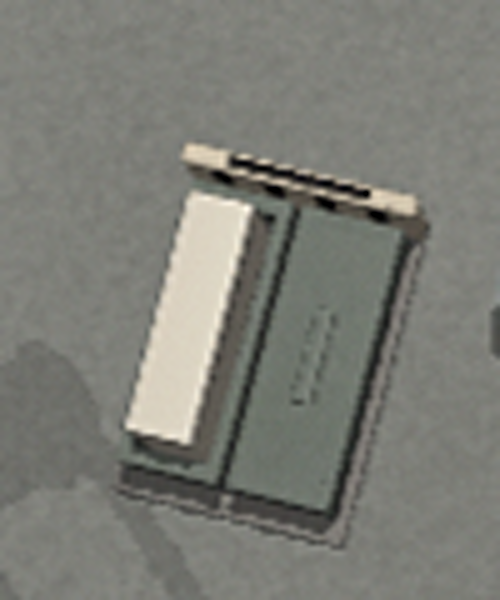

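```bash
python3 - <<'E'
from h import *
t=robot.snapshot("top"); s=robot.snapshot("scene"); save(s,"s16.png",(360,180,70,70),8)
a=np.radians(-13.7);M=np.array([[np.cos(a),-np.sin(a)],[np.sin(a),np.cos(a)]])
for q in [(75,20),(75,-20),(-75,-20),(-75,20)]:
    w=np.array([636.5,224.8])+M@q; u=proj(t,(*w,107)); v=proj(s,(*w,107)); print(q,((u-[195,120]+.5)*5-.5).round(0),((v-[360,180]+.5)*8-.5).round(0))
E
```

```text
(75, 20) [191. 191.] [354. 408.]
(75, -20) [255. 207.] [239. 377.]
(-75, -20) [190. 448.] [326.  80.]
(-75, 20) [125. 432.] [433. 105.]
```

View pics/s16.png

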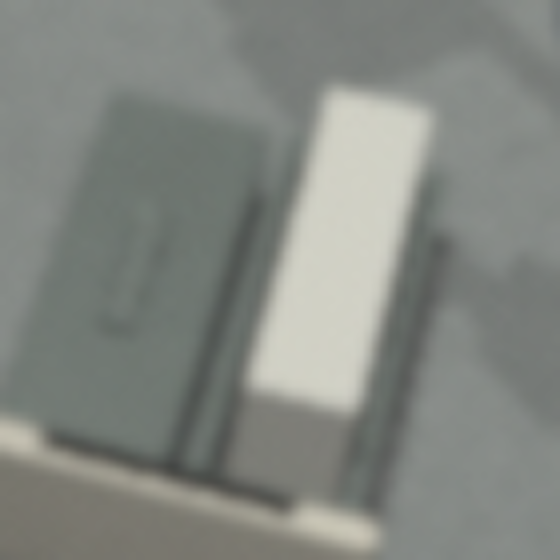

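```bash
python3 - <<'E'
from h import *
print(robot.sign_off(), robot.state()["time"])
E
```

```text
the job is handed in; nothing more can be done
the job is handed in; nothing more can be done
```

The plain, uncapped cartridge now lies long edge down on the floor of the dock's open left lane. The gripper has let go, and the job was handed in at about 22 s of the 72 s allowed.

The plain cartridge was the end one of the row, at the rack's −y end. I pushed its upper back with the shut fingers until it tipped past balance and leaned on the rail. I then gripped it, lifted it out, and laid it on its front long edge on the free bench between the rack and the dock. There I let it go and took it again at its middle before lowering it into the lane.

- **In the lane:** the upper corners match a cartridge seated flat at 107 mm to within about 1.5 pixels in the top and scene views.
- **Other things:** the three capped cartridges still stand in the rack. By eye in the last pictures, the bottle, box and beaker stand where they were; I did not measure their positions.
- **Small disagreement:** when it touched the lane floor, the wrist showed a sideways force of about 4 to 5 N and stopped about 2 mm above the planned height. The pictures after release showed it level in the lane.

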